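Slide the espresso machine's drip tray home between its feet

TASK

The espresso machine's drip tray has been left askew on the worktop in front of the machine. Line it up and push it with your fingertips, along the worktop, through the narrow gap between the machine's two front feet until it is fully home against the machine. Only push it - do not lift or tip it - and leave the blue cup, the jar and the steel jug where they stand.

Things in the scene. Friction and masses are not known exactly. Their poses are not given: they have to be found in the camera images.
- machine: Steel and black espresso machine, 155 wide, 325 deep, 303 high; does not move. Origin: on the worktop, midway between the tips of its two feet. +x runs level into the gap between them, y across, z up. The feet are straight bars 20 wide, 40 high, with round tips (radius 10) at x = 0, running back along x; inner faces at y = +57.5 and -57.5: gap 115 wide, floor = worktop.
- stop (a point): Centre of the flat machine face that closes the gap, 150 mm in from the tips of the feet, 17 above the worktop: the tray's inner end meets it when fully home. Axes as the machine's.
- spout (a point): Lower end of the twin spout over the gap, at machine x = 112, 118 above the worktop. It hangs under the black brew head (machine x = 75 to 157, 147 wide, underside 162 above the worktop). Nothing is above the first 75 mm of the gap.
- tray: Closed black drip tray with steel grille and red float on top, 150 long (x), 110 wide (y), 34 high, upright corners rounded at radius 12, 0.3 to 0.65 kg, slides flat on the worktop. Origin: centre of its underside. +x points to the end that goes in first; starts within 0.45 rad of machine +x. Home: origin at machine x = 75, y = 0, front level with the tips of the feet, 2.5 play each side.
- tray_front (a point): Centre of the tray's front face (the flat end face with the steel strip, the one to push on), 17 above the tray's underside; at tray x = -75, y = 0.
- cup: Blue ceramic cup with a handle, 72 across, 62 high, loose. Origin: centre of its underside. Not part of the job.
- jar: Amber glass jar with a wooden lid, 68 across, 85 high, loose. Origin: centre of its underside. Not part of the job.
- jug: Steel milk jug with a handle, 76 across, 85 high, loose. Origin: centre of its underside. Not part of the job.
Not all that is in view belongs to the job. Several things look just like the jug: the one meant starts nearest to the robot's base. There is more than one size of the tray; the job needs the smaller.

How it is judged:
At the end, for the whole second after the job is handed in: The drip tray lies flat on the worktop, at rest, between the machine's feet and fully home: its front face within 5 mm of level with the tips of the feet, centred within 6 mm and parallel to the feet within 0.06 rad; the cup, jar and jug stand within 20 mm of where they were (x of tray_front in the frame of machine between -0.005 and 0.004 m and y of tray_front in the frame of machine between -0.006 and 0.006 m and angle between the x axis of tray and the x axis of machine, either way round below 0.06 rad and angle between tray's own z axis and vertical below 0.04 rad and height (world z) of tray below 0.004 m and linear speed of tray below 0.01 m/s and distance of each of cup, jar, jug from where it was at the start of the episode below 0.02 m and angle between each of cup, jar, jug's own z axis and vertical below 0.3 rad); the robot touches nothing.
It fails at once if the drip tray is lifted off the worktop by more than 10 mm (height (world z) of tray above 0.01 m).
It fails at once if the drip tray is tipped by more than 0.15 rad (angle between tray's own z axis and vertical above 0.15 rad).
It fails at once if the cup, the jar or the jug is moved by more than 20 mm or knocked over (distance of any of cup, jar, jug from where it was at the start of the episode above 0.02 m or angle between any of cup, jar, jug's own z axis and vertical above 0.3 rad).
It also fails if it takes over 72 s, if anything falls off the work surface, if the arm or the gripper's body presses on something with over 40 N, if the wrist force passes 120 N, or if a joint passes its speed limit or range.

ROBOT

A 6-joint arm with a two-finger parallel gripper is mounted at the origin on the work surface. World frame = base frame: x ahead of the robot, y to its left, z up, the work surface at z = 0. Lengths are in m, angles in rad, forces in N, time in s.
With the tool pointing down it reaches from about 0.4 to 0.825 m from the base axis. Payload 7 kg.
Tool frame: the origin (TCP) lies midway between the tips of the shut fingers; the grasp point (between the pads) lies hold_point_z behind it (hold_point_z is the distance from the TCP to the grasp point, in m); z points along the fingers, y is the line along which they close (so a half turn about z gives the same grasp; the last joint's range is limited). The gripper opens to 88 mm and grips with 3 to 60 N. Pads are 19 mm wide; open, the fingers measure 130 mm over their backs; the gripper's body (78 mm by 193 mm) begins 47 mm behind the grasp point.
Start: joints at [-0.886, 0.359, 0.012, 0, -1.224, -0.288], TCP at [0.261, -0.623, 0.227] pointing down, gripper open.
Joint ranges: [-3.07, 3.07], [-1.43, 2.12], [-1.02, 1.25], [-3.03, 1.67], [-3.05, -0], [-3.03, 3.03]. Speed limits (rad/s): [2.39, 2.39, 3.01, 3.14, 3.14, 3.14].

INTERFACE

Orientations are given as [roll, pitch, yaw] about the fixed x, y, z axes, in that order (R = Rz(yaw) Ry(pitch) Rx(roll)).
In Python, from station import * gives the robot as it stands.
- The arm moves only by the tool apply_moves, never from a script. Its argument "steps" is a list of rows, each an object with "translation": the shift along the world's x, y, z scaled (see below), a list of three; "rotation": the turn, a rotation vector about the world's x, y, z scaled (see below), a list of three. A call has exactly 10 rows; each row is the pose to reach, as a shift and turn from the pose commanded when the call began; what a row does not reach only later rows make up. The controller multiplies each number of a shift by 250 mm and each number of a turn by 30 degrees. A row lasts 1/12 s, in which the tool goes at most 41.7 mm and 7.16 degrees, less where a joint would pass 70% of its speed; a pose out of reach is approached as far as the arm can. A call with a number of a shift or a turn outside -1 to 1 is refused whole. A call with a gripper value outside its range is refused whole. "jaw" is the closure, from -1 (fully open) to 1 (shut), so that 0 is half open, set as the call begins (left out, the last holds). The fingers move at their own pace and stop on an object; "newtons" is the grip in N (left out, the last holds). Time passes only in rows, so rows that repeat a pose let the fingers close, or fill a call up. It gives the time, the measured TCP pose, the force, the opening and the grip force at its end, in the units of the state.
- get_state(): the state, without advancing time (a new reading comes with each control period).
- grab_frame(name): name is "scene" or "top" or "wrist"; returns the picture (400x640x3 uint8, blue, green, red); there is no depth.
- camera_model(name): a dict with "fx", "fy", "cx", "cy" (pixels), "xyz" and "rotation" of the camera in the world. Camera axes: x right, y down, z forward; pixel columns grow to the right and rows downward; lengths in m; the calibration is good to about 2 mm. A picture is of the moment at which its call begins: read the wrist's pose just before it. camera_model takes no time and is no camera call; for the wrist camera it gives the pose at the moment of the call.
- job_done(): hands the job in; it is judged then, once.
The state is a dict: "t": time; "q": joint angles; "qd": joint speeds; "joint_efforts": joint torques, N m; "eef_pos": TCP position; "ee_rot": TCP orientation; "force": force on the tool from outside, world axes, zero at the start; "moment": the same for the moment, N m; "width": finger opening in m; "gripper_force": force on a finger pad.
Only numpy, scipy, OpenCV 4.12 (cv2) and the standard library are available. Lean on these libraries where they do the work, as an engineer would, in place of code of your own. Each camera call takes 0.05 s, during which the arm holds its last target. There are 200 camera calls.

## Working session

There is one attempt and no reset: what is moved stays moved. The work goes in short steps, Python scripts to look and compute and a tool call to move; the robot and the scene stay as the last step left them, time stands still between calls to the robot, and variables do not carry over. Pictures are saved under pics/ and viewed, at most 10 in all, crops included, and the job is handed in when it is done.

Besides the shell and the picture viewer there is one more tool, called after "Request:" as name(argument=value, ...), one argument or row to a line, values as JSON. apply_moves: Moves the arm, as the interface text tells. Shifts and turns lie within -1 to 1; 1 stands for 250 mm of shift or 30 degrees of turn. Its arguments: {"type":"object","properties":{"steps":{"type":"array"},"jaw":{"type":"number"},"newtons":{"type":"number"}},"required":["steps"]}

```bash
mkdir -p pics
python3 - <<'E'
from station import *
import cv2
s=get_state();print(s)
for n in("scene","top"):
    cv2.imwrite(f"pics/{n}0.png",grab_frame(n));print(n,camera_model(n))
E
```

```text
{'t': 0.0, 'q': array([-8.85878423e-01,  3.59407751e-01,  1.10480309e-02, -3.67735949e-04,
       -1.22409794e+00, -2.88127051e-01]), 'qd': array([ 6.63701667e-05, -5.74526884e-04,  5.00643900e-05, -2.20540312e-04,
        8.23423295e-04,  1.17617394e-03]), 'joint_efforts': array([-8.38932792e-04, -5.82712269e+01,  2.93046820e+01,  6.99698254e+00,
        6.74390380e-03, -1.74622232e-04]), 'eef_pos': array([ 0.26066367, -0.62209899,  0.22560131]), 'ee_rot': array([ 3.13990156e+00, -1.40686586e-04, -2.74492692e+00]), 'force': array([ 0.30433365,  0.72431613, -0.59590505]), 'moment': array([-0.03793409,  0.01931259,  0.00073912]), 'gripper_force': 0.0, 'width': 0.08775213429641958}
scene {'fx': 459.04397288382614, 'fy': 459.04397288382614, 'cx': 321.70361725171057, 'cy': 205.92722681700965, 'xyz': array([ 1.49387735, -0.03685282,  0.87996538]), 'rotation': array([-2.24918508,  0.016694  ,  1.40503242])}
top {'fx': 390.1821941405955, 'fy': 390.1821941405955, 'cx': 314.70856631214406, 'cy': 198.31766723283712, 'xyz': array([0.42169062, 0.08594875, 1.14614401]), 'rotation': array([-3.04197698, -0.00394935, -1.54360899])}
```

View pics/top0.png

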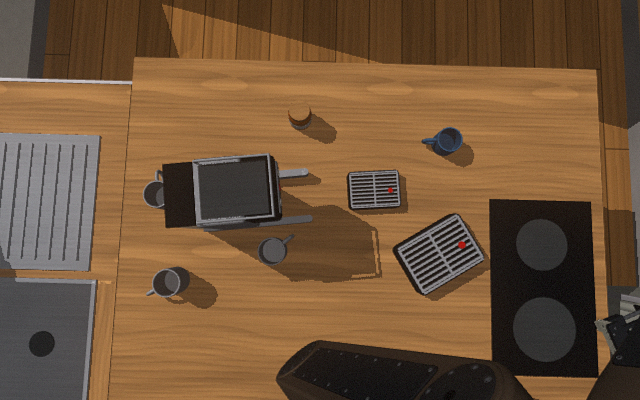

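View pics/scene0.png

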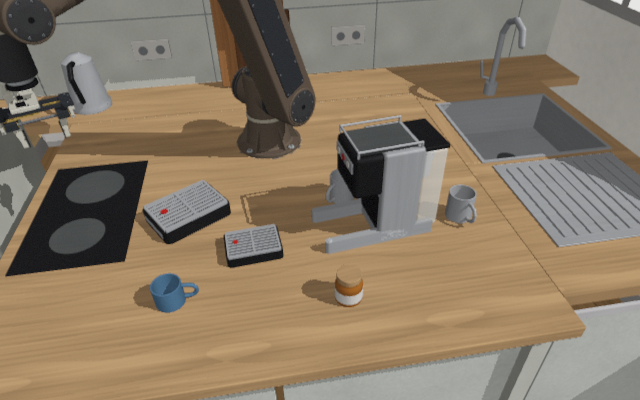

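The top view shows the machine at (220,190), its foot tips near (307,173) and (312,218). The small tray is at (375,190) and the big tray at (438,252). The cup is at (447,141), the jar at (300,117) and the jug at (273,250). Next I'll zoom in on the tray and feet.

```bash
cat > h.py <<'E'
from station import *
import numpy as np, cv2
from scipy.spatial.transform import Rotation as R
def cam(n):
    c=camera_model(n); r=np.array(c["rotation"])
    # roll,pitch,yaw about fixed axes
    return c,R.from_euler("xyz",r).as_matrix(),np.array(c["xyz"])
def ray(C,u,v,z):
    c,M,p=C
    d=M@np.array([(u-c["cx"])/c["fx"],(v-c["cy"])/c["fy"],1]); return p+d*(z-p[2])/d[2]
def proj(C,P):
    c,M,p=C
    q=(np.atleast_2d(P)-p)@M
    return np.c_[c["cx"]+c["fx"]*q[:,0]/q[:,2],c["cy"]+c["fy"]*q[:,1]/q[:,2]]
E
python3 - <<'E'
from h import *
C=cam("top")
for n,u,v,z in [("footL",307,173,.04),("footR",312,219,.04),("tray",375,190,.034),("cup",449,140,.06),("jar",300,111,.085),("jug",273,248,.085),("big",438,252,.034)]:
    print(n,ray(C,u,v,z).round(3))
im=cv2.imread("pics/top0.png")[145:245,250:410]
cv2.imwrite("pics/c1.png",cv2.resize(im,None,fx=5,fy=5,interpolation=cv2.INTER_CUBIC))
E
```

```text
footL [0.605 0.109 0.04 ]
footR [0.473 0.091 0.04 ]
tray [ 0.562 -0.088  0.034]
cup [ 0.707 -0.293  0.06 ]
jar [0.772 0.132 0.085]
jug [0.39  0.193 0.085]
big [ 0.39  -0.268  0.034]
```

View pics/c1.png

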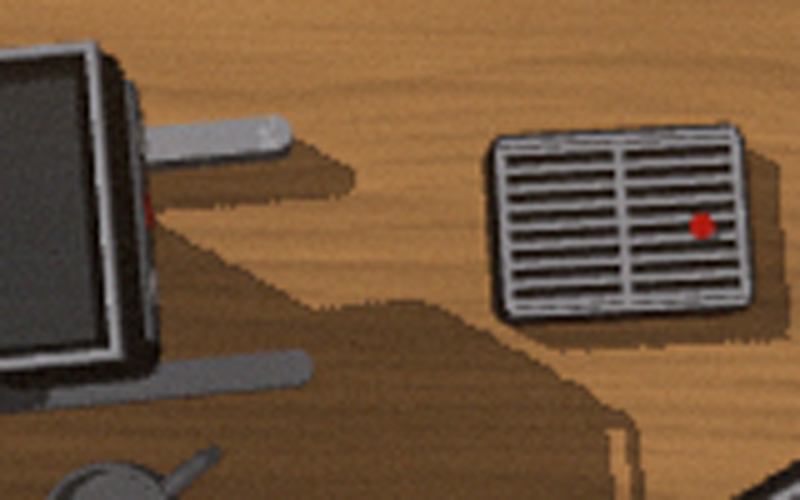

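Run:
```python
from h import *
C=cam("top")
f=lambda x,y,z: ray(C,250+x/5,145+y/5,z)
a=f(292,134,.04);b=f(313,366,.04);print("tips",a,b,np.linalg.norm(a-b))
o=(a+b)/2; 
for p,q in [((147,127),(275,115)),((147,164),(275,154)),((160,362),(300,350)),((50,404),(300,384))]:
    d=f(*p,.04)-f(*q,.04); print("foot yaw",np.degrees(np.arctan2(d[1],d[0])))
d=b-a; print("yaw from tips",np.degrees(np.arctan2(d[0],-d[1])), np.degrees(np.arctan2(d[1],d[0]))-90, "o",o)
T=np.array([f(*p,.034) for p in [(494,137),(742,125),(752,305),(504,322)]])
print(T,T.mean(0),[np.linalg.norm(T[i]-T[i-1]) for i in range(4)])
for i,j in((0,1),(3,2)):
    d=T[i]-T[j];print("tray yaw",np.degrees(np.arctan2(d[1],d[0])))
```

```text
tips [0.60823924 0.10475382 0.04      ] [0.47554161 0.08902217 0.04      ] 0.13362689231484462
foot yaw 97.0238582569267
foot yaw 96.10992947397234
foot yaw 96.47374258675285
foot yaw 96.13646944136578
yaw from tips -83.23899122392369 -263.2389912239237 o [0.54189042 0.096888   0.04      ]
[[ 0.61074618 -0.01168446  0.034     ]
 [ 0.62174748 -0.1547927   0.034     ]
 [ 0.51760333 -0.16112747  0.034     ]
 [ 0.50395536 -0.01937753  0.034     ]] [ 0.56351309 -0.08674554  0.034     ] [np.float64(0.10706756203395026), np.float64(0.14353047077783446), np.float64(0.10433663443439799), np.float64(0.14240545536192367)]
tray yaw 94.39591070819064
tray yaw 95.49960312081666
```

Machine origin is about (0.542, 0.097) with yaw ≈ 96.5°. The tray centre is about (0.5635, -0.087) with yaw ≈ 95°, and the measured sizes match those given. The next moves go behind the tray's front face.

Request:
apply_moves(
  steps=[
    {"translation":[0.1,0.1,0],"rotation":[0,0,0.15]},
    {"translation":[0.2,0.2,0],"rotation":[0,0,0.3]},
    {"translation":[0.32,0.32,0],"rotation":[0,0,0.5]},
    {"translation":[0.44,0.44,0],"rotation":[0,0,0.7]},
    {"translation":[0.55,0.55,0],"rotation":[0,0,0.9]},
    {"translation":[0.66,0.66,0],"rotation":[0,0,1]},
    {"translation":[0.77,0.77,0],"rotation":[0,0,1]},
    {"translation":[0.88,0.88,0],"rotation":[0,0,1]},
    {"translation":[1,1,0],"rotation":[0,0,1]},
    {"translation":[1,1,0],"rotation":[0,0,1]},
  ],
  jaw=0.3,
  newtons=20,
)

```text
t: 0.93
eef_pos: [0.5149, -0.3682, 0.226]
ee_rot: [3.142, 0.001, -2.217]
force: [0.1, -0.2, -0.6]
width: 0.0315
gripper_force: 0.0
```

Request:
apply_moves(
  steps=[
    {"translation":[0.03,0.07,0],"rotation":[0,0,0.15]},
    {"translation":[0.06,0.14,0],"rotation":[0,0,0.35]},
    {"translation":[0.1,0.24,0],"rotation":[0,0,0.55]},
    {"translation":[0.14,0.34,0],"rotation":[0,0,0.75]},
    {"translation":[0.18,0.44,0],"rotation":[0,0,0.9]},
    {"translation":[0.22,0.54,0],"rotation":[0,0,1]},
    {"translation":[0.26,0.63,0],"rotation":[0,0,1]},
    {"translation":[0.26,0.64,0],"rotation":[0,0,1]},
    {"translation":[0.26,0.64,0],"rotation":[0,0,1]},
    {"translation":[0.26,0.64,0],"rotation":[0,0,1]},
  ],
)

```text
t: 1.77
eef_pos: [0.5756, -0.2125, 0.2263]
ee_rot: [3.141, -0.0, -1.697]
force: [-0.1, -1.1, -0.1]
width: 0.0307
gripper_force: 0.0
```

Request:
apply_moves(
  steps=[
    {"translation":[0,0,0],"rotation":[0,0,0.15]},
    {"translation":[0,0,0],"rotation":[0,0,0.3]},
    {"translation":[0,0,0],"rotation":[0,0,0.46]},
    {"translation":[0,0,0],"rotation":[0,0,0.46]},
    {"translation":[0,0,0],"rotation":[0,0,0.46]},
    {"translation":[0,0,0],"rotation":[0,0,0.46]},
    {"translation":[0,0,0],"rotation":[0,0,0.46]},
    {"translation":[0,0,0],"rotation":[0,0,0.46]},
    {"translation":[0,0,0],"rotation":[0,0,0.46]},
    {"translation":[0,0,0],"rotation":[0,0,0.46]},
  ],
)

```text
t: 2.6
eef_pos: [0.5758, -0.2125, 0.2265]
ee_rot: [3.142, 0.0, -1.457]
force: [0.1, 0.7, 0.5]
width: 0.0308
gripper_force: 0.0
```

Run:
```python
from h import *
s=get_state();print(s['t'],s['eef_pos'],s['ee_rot'],s['width'],s['q'],s['force']);
try: print(hold_point_z)
except Exception as e: print(e)
C=cam("wrist");cv2.imwrite("pics/w1.png",grab_frame("wrist"));import pickle;pickle.dump(C,open("w1.pkl","wb"));print(C)
cv2.imwrite("pics/top1.png",grab_frame("top"))
```

```text
2.6 [ 0.57583569 -0.21252922  0.22654941] [ 3.14158617e+00  2.12893418e-05 -1.45716942e+00] 0.030846767002566857 [-3.57830647e-02  2.58997226e-01 -1.29802938e-01 -2.17078035e-05
 -1.18200574e+00  1.49418200e-01] [0.08036625 0.69120244 0.54004619]
0.0188
({'fx': 343.3340035876722, 'fy': 343.3340035876722, 'cx': 311.72753650927103, 'cy': 202.23196909980408, 'xyz': array([ 0.58553978, -0.294205  ,  0.38430146]), 'rotation': array([ 2.83660463e+00,  4.00765966e-04, -3.02688159e+00])}, array([[-9.93427818e-01, -1.09296954e-01, -3.39903863e-02],
       [-1.14459643e-01,  9.47567971e-01,  2.98352024e-01],
       [-4.00765955e-04,  3.00281727e-01, -9.53850472e-01]]), array([ 0.58553978, -0.294205  ,  0.38430146]))
```

View pics/w1.png

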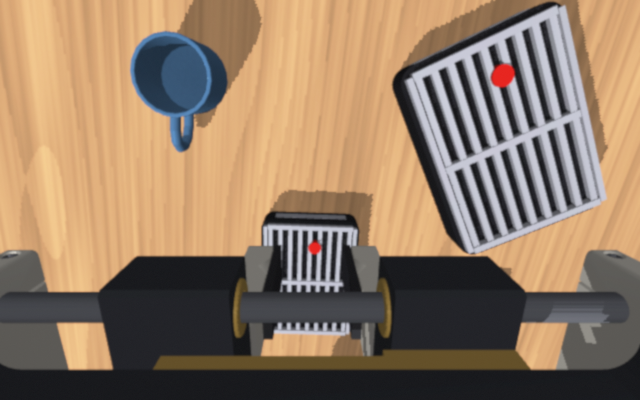

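The wrist view shows the small tray's front face between (264,213) and (357,213), square to the tool and nearly centred. The cup is at (175,75) and the big tray is well clear on the right.

Run:
```python
from h import *
import pickle
C=pickle.load(open("w1.pkl","rb"))
for u,v,z in [(264,215,0.034),(357,215,.034),(272,212,.0),(349,212,0.0),(264,224,.034),(357,224,.034)]: print(u,v,ray(C,u,v,z).round(4))
im=cv2.imread("pics/w1.png")[195:345,230:390]
cv2.imwrite("pics/c2.png",cv2.resize(im,None,fx=4,fy=4,interpolation=cv2.INTER_CUBIC))
```

```text
264 215 [ 0.6227 -0.1643  0.034 ]
357 215 [ 0.5227 -0.1759  0.034 ]
272 212 [ 0.6172 -0.1566  0.    ]
349 212 [ 0.5266 -0.167   0.    ]
264 224 [ 0.622  -0.1539  0.034 ]
357 224 [ 0.5211 -0.1656  0.034 ]
```

View pics/c2.png

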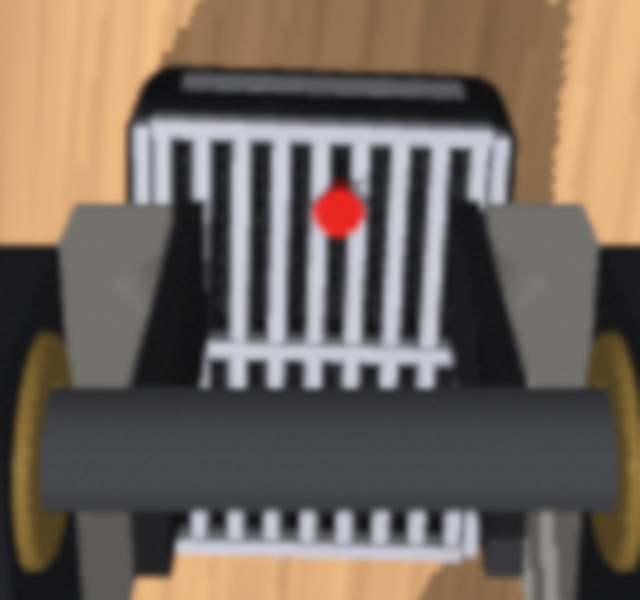

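Run:
```python
from h import *
import pickle
C=pickle.load(open("w1.pkl","rb"))
f=lambda x,y,z: ray(C,230+x/4,195+y/4,z).round(4)
ps=[f(180,83,.017),f(467,93,.017)];print("strip",ps,(ps[0]+ps[1])/2)
ps=[f(130,123,.034),f(514,136,.034)];print("topcorn",ps,(ps[0]+ps[1])/2,np.linalg.norm(ps[0]-ps[1]))
o=np.array([.542,.097]);a=np.radians(96.5);A=np.array([[np.cos(a),np.sin(a)],[-np.sin(a),np.cos(a)]])
fr=(f(180,83,.017)+f(467,93,.017))[:2]/2
print("front in machine",A@(fr-o)); print("tcp in machine",A@(get_state()['eef_pos'][:2]-o))
```

```text
strip [array([ 0.612 , -0.1585,  0.017 ]), array([ 0.5307, -0.1649,  0.017 ])] [ 0.57135 -0.1617   0.017  ]
topcorn [array([ 0.6234, -0.1517,  0.034 ]), array([ 0.5186, -0.1599,  0.034 ])] [ 0.571  -0.1558  0.034 ] 0.10512031202389004
front in machine [-2.60359553e-01  1.24337438e-04]
tcp in machine [-0.31133208  0.00140058]
```

Request:
apply_moves(
  steps=[
    {"translation":[0.006,0,-0.1],"rotation":[0,0,0]},
    {"translation":[0.006,0,-0.2],"rotation":[0,0,0]},
    {"translation":[0.006,0,-0.32],"rotation":[0,0,0]},
    {"translation":[0.006,0,-0.44],"rotation":[0,0,0]},
    {"translation":[0.006,0,-0.56],"rotation":[0,0,0]},
    {"translation":[0.006,0,-0.68],"rotation":[0,0,0]},
    {"translation":[0.006,0,-0.76],"rotation":[0,0,0]},
    {"translation":[0.006,0,-0.82],"rotation":[0,0,0]},
    {"translation":[0.006,0,-0.852],"rotation":[0,0,0]},
    {"translation":[0.006,0,-0.852],"rotation":[0,0,0]},
  ],
  jaw=-0.1,
)

```text
t: 3.53
eef_pos: [0.5762, -0.2124, 0.0117]
ee_rot: [3.138, 0.001, -1.457]
force: [0.8, -0.1, 0.4]
width: 0.0479
gripper_force: 0.0
```

Request:
apply_moves(
  steps=[
    {"translation":[-0.004,0.03,0],"rotation":[0,0,0]},
    {"translation":[-0.008,0.06,0],"rotation":[0,0,0]},
    {"translation":[-0.011,0.09,0],"rotation":[0,0,0]},
    {"translation":[-0.014,0.12,0],"rotation":[0,0,0]},
    {"translation":[-0.017,0.15,0],"rotation":[0,0,0]},
    {"translation":[-0.021,0.18,0],"rotation":[0,0,0]},
    {"translation":[-0.024,0.21,0],"rotation":[0,0,0]},
    {"translation":[-0.027,0.24,0],"rotation":[0,0,0]},
    {"translation":[-0.03,0.26,0],"rotation":[0,0,0]},
    {"translation":[-0.032,0.28,0],"rotation":[0,0,0]},
  ],
)

```text
t: 4.37
eef_pos: [0.5695, -0.1421, 0.0139]
ee_rot: [-3.141, -0.0, -1.456]
force: [1.2, -4.0, 3.2]
width: 0.0484
gripper_force: 2.1
```

Request:
apply_moves(
  steps=[
    {"translation":[-0.002,0.02,0],"rotation":[0,0,0]},
    {"translation":[-0.005,0.04,0],"rotation":[0,0,0]},
    {"translation":[-0.007,0.06,0],"rotation":[0,0,0]},
    {"translation":[-0.009,0.08,0],"rotation":[0,0,0]},
    {"translation":[-0.011,0.1,0],"rotation":[0,0,0]},
    {"translation":[-0.014,0.12,0],"rotation":[0,0,0]},
    {"translation":[-0.016,0.14,0],"rotation":[0,0,0]},
    {"translation":[-0.018,0.16,0],"rotation":[0,0,0]},
    {"translation":[-0.021,0.18,0],"rotation":[0,0,0]},
    {"translation":[-0.023,0.2,0],"rotation":[0,0,0]},
  ],
)

```text
t: 5.2
eef_pos: [0.5634, -0.092, 0.0135]
ee_rot: [3.141, 0.0, -1.457]
force: [-0.0, -3.4, 2.5]
width: 0.0484
gripper_force: 1.9
```

Run:
```python
from h import *
s=get_state();print(s['t'],s['eef_pos'],s['ee_rot'],s['width'],s['force'])
o=np.array([.542,.097]);a=np.radians(96.5);A=np.array([[np.cos(a),np.sin(a)],[-np.sin(a),np.cos(a)]])
print(A@(s['eef_pos'][:2]-o))
im=grab_frame("top");cv2.imwrite("pics/top2.png",im)
cv2.imwrite("pics/c3.png",cv2.resize(im[145:245,250:410],None,fx=5,fy=5,interpolation=cv2.INTER_CUBIC))
```

```text
5.2 [ 0.56336651 -0.09201495  0.0134777 ] [ 3.14135716e+00  6.30501296e-05 -1.45680651e+00] 0.048366564952488325 [-0.0045054  -3.36591469  2.4775455 ]
[-1.90218694e-01  1.67941078e-04]
```

View pics/c3.png

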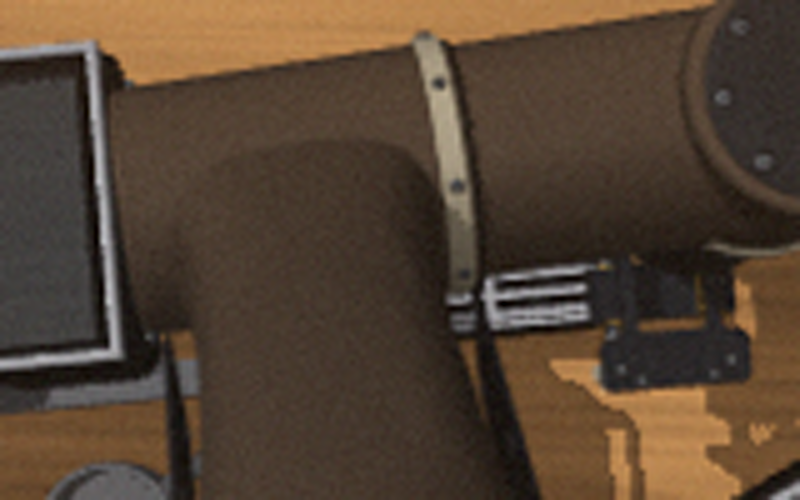

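The arm hides the tray in the top view, though the part of the tray that shows looks flush with the fingers. Before going on I'll check arm clearance to the machine in the scene view.

Run:
```python
from h import *
im=grab_frame("scene");cv2.imwrite("pics/s2.png",im)
```

```text
(no output)
```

View pics/s2.png

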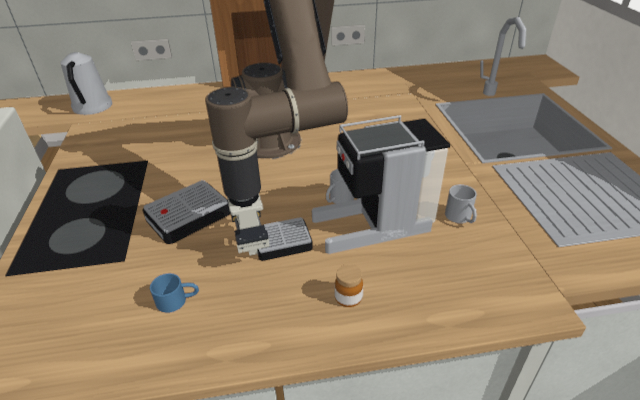

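Run:
```python
from h import *
C=cam("scene")
t=np.array([0.5634,-.092])
for z in (.25,.3,.35,.4,.45,.5): print(z,proj(C,np.array([*t,z])).round(0), "link end", proj(C,np.array([t[0]-.19*np.sin(.18),t[1]+.19*np.cos(.18),z])).round(0))
T=cam("top")
for u,v in((272,162),(276,210),(290,211),(273,186)):
    for z in(.35,.4): print(u,v,z,ray(T,u,v,z).round(3))
```

```text
0.25 [[240. 174.]] link end [[314. 158.]]
0.3 [[237. 156.]] link end [[314. 141.]]
0.35 [[234. 138.]] link end [[313. 123.]]
0.4 [[231. 118.]] link end [[313. 103.]]
0.45 [[228.  97.]] link end [[312.  83.]]
0.5 [[224.  74.]] link end [[311.  61.]]
272 162 0.35 [0.574 0.175 0.35 ]
272 162 0.4 [0.565 0.17  0.4  ]
276 210 0.35 [0.475 0.163 0.35 ]
276 210 0.4 [0.472 0.159 0.4  ]
290 211 0.35 [0.474 0.135 0.35 ]
290 211 0.4 [0.471 0.132 0.4  ]
273 186 0.35 [0.524 0.171 0.35 ]
273 186 0.4 [0.518 0.166 0.4  ]
```

The wrist link axis is about 0.39 m up with a radius of about 0.05 m. That puts its underside near 0.34 m, above the 0.303 m machine. I'll carry on slowly and watch the forces.

Request:
apply_moves(
  steps=[
    {"translation":[-0.002,0.02,0],"rotation":[0,0,0]},
    {"translation":[-0.005,0.04,0],"rotation":[0,0,0]},
    {"translation":[-0.007,0.06,0],"rotation":[0,0,0]},
    {"translation":[-0.009,0.08,0],"rotation":[0,0,0]},
    {"translation":[-0.011,0.1,0],"rotation":[0,0,0]},
    {"translation":[-0.014,0.12,0],"rotation":[0,0,0]},
    {"translation":[-0.016,0.14,0],"rotation":[0,0,0]},
    {"translation":[-0.018,0.16,0],"rotation":[0,0,0]},
    {"translation":[-0.021,0.18,0],"rotation":[0,0,0]},
    {"translation":[-0.023,0.2,0],"rotation":[0,0,0]},
  ],
)

```text
t: 6.13
eef_pos: [0.558, -0.042, 0.0136]
ee_rot: [-3.141, -0.0, -1.457]
force: [1.3, -2.7, -1.8]
width: 0.0477
gripper_force: 1.1
```

Run:
```python
from h import *
s=get_state();print(s['t'],s['eef_pos'],s['force'],s['moment'])
im=grab_frame("scene");cv2.imwrite("pics/s3.png",cv2.resize(im[60:310,180:480],None,fx=2.4,fy=2.4,interpolation=cv2.INTER_CUBIC))
```

```text
6.1333 [ 0.55801818 -0.04201967  0.01363988] [ 1.28764493 -2.70527553 -1.75527376] [-0.70979775 -0.30324104 -0.11840786]
```

View pics/s3.png

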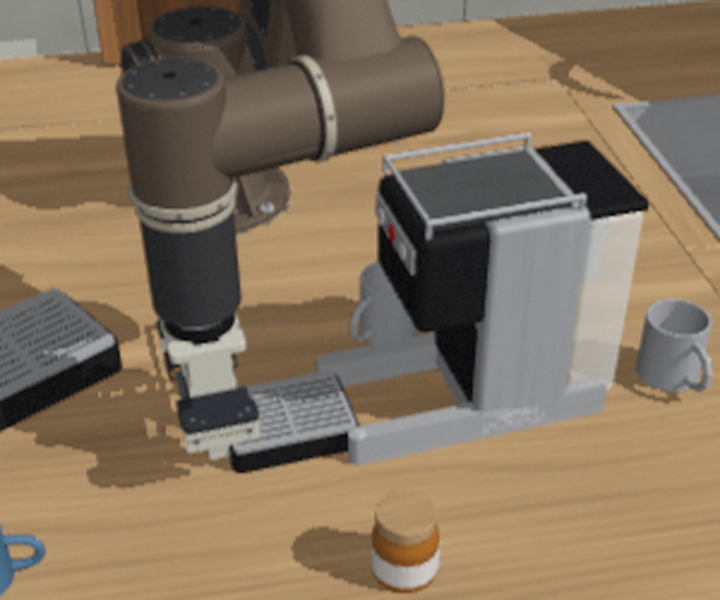

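The tray nose is at the feet and the arm link clears the machine. Forces are small, so I'll continue.

Request:
apply_moves(
  steps=[
    {"translation":[-0.002,0.02,0],"rotation":[0,0,0]},
    {"translation":[-0.005,0.04,0],"rotation":[0,0,0]},
    {"translation":[-0.007,0.06,0],"rotation":[0,0,0]},
    {"translation":[-0.009,0.08,0],"rotation":[0,0,0]},
    {"translation":[-0.011,0.1,0],"rotation":[0,0,0]},
    {"translation":[-0.011,0.1,0],"rotation":[0,0,0]},
    {"translation":[-0.011,0.1,0],"rotation":[0,0,0]},
    {"translation":[-0.011,0.1,0],"rotation":[0,0,0]},
    {"translation":[-0.011,0.1,0],"rotation":[0,0,0]},
    {"translation":[-0.011,0.1,0],"rotation":[0,0,0]},
  ],
)

```text
t: 7.02
eef_pos: [0.555, -0.0176, 0.0135]
ee_rot: [3.141, 0.0, -1.457]
force: [0.2, -0.2, -0.4]
width: 0.048
gripper_force: 0.0
```

Run:
```python
from h import *
s=get_state();print(s['t'],s['eef_pos'],s['force'],s['moment'])
C=cam("scene")
o=np.array([.542,.097]);a=np.radians(96.5);A=np.array([[np.cos(a),np.sin(a)],[-np.sin(a),np.cos(a)]])
m=A@(s['eef_pos'][:2]-o);print(m)
im=grab_frame("scene")
def dr(x0,x1,y0,y1,z,col):
    P=np.array([[*(A.T@np.array(p)+o),z] for p in((x0,y0),(x1,y0),(x1,y1),(x0,y1))])
    cv2.polylines(im,[np.round(proj(C,P)*16).astype(np.int32)],True,col,1,cv2.LINE_AA,4)
x=m[0]+.0095
dr(x,x+.15,-.055,.055,.034,(0,255,0))
for s_ in(-1,1): dr(0,.15,s_*.0575,s_*.0775,.04,(0,0,255))
cv2.imwrite("pics/s4.png",cv2.resize(im[170:290,200:420],None,fx=3.6,fy=3.6,interpolation=cv2.INTER_CUBIC))
```

```text
7.0167 [ 0.55497873 -0.01760612  0.01350325] [ 0.22759942 -0.23457442 -0.37105839] [-0.01291639  0.049734   -0.00725361]
[-1.15338648e-01  7.84785403e-05]
```

View pics/s4.png

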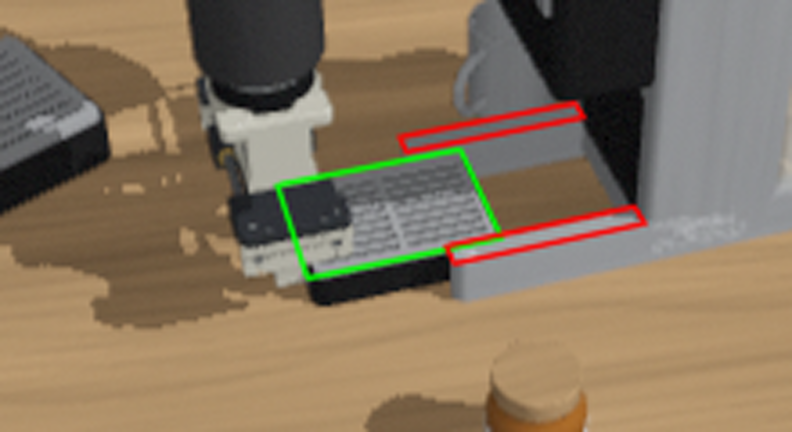

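The overlay matches: the tray is in the gap by about 45 mm, straight and unjammed. I'll push on towards the stop.

Request:
apply_moves(
  steps=[
    {"translation":[-0.002,0.02,0],"rotation":[0,0,0]},
    {"translation":[-0.005,0.04,0],"rotation":[0,0,0]},
    {"translation":[-0.007,0.06,0],"rotation":[0,0,0]},
    {"translation":[-0.009,0.08,0],"rotation":[0,0,0]},
    {"translation":[-0.011,0.1,0],"rotation":[0,0,0]},
    {"translation":[-0.014,0.12,0],"rotation":[0,0,0]},
    {"translation":[-0.016,0.14,0],"rotation":[0,0,0]},
    {"translation":[-0.018,0.16,0],"rotation":[0,0,0]},
    {"translation":[-0.021,0.18,0],"rotation":[0,0,0]},
    {"translation":[-0.023,0.2,0],"rotation":[0,0,0]},
  ],
)

```text
t: 7.9
eef_pos: [0.5493, 0.033, 0.0136]
ee_rot: [-3.142, 0.0, -1.457]
force: [1.0, -3.0, -1.0]
width: 0.0485
gripper_force: 1.1
```

Request:
apply_moves(
  steps=[
    {"translation":[-0.002,0.02,0],"rotation":[0,0,0]},
    {"translation":[-0.005,0.04,0],"rotation":[0,0,0]},
    {"translation":[-0.007,0.06,0],"rotation":[0,0,0]},
    {"translation":[-0.009,0.08,0],"rotation":[0,0,0]},
    {"translation":[-0.011,0.1,0],"rotation":[0,0,0]},
    {"translation":[-0.014,0.12,0],"rotation":[0,0,0]},
    {"translation":[-0.016,0.14,0],"rotation":[0,0,0]},
    {"translation":[-0.018,0.15,0],"rotation":[0,0,0]},
    {"translation":[-0.018,0.16,0],"rotation":[0,0,0]},
    {"translation":[-0.018,0.16,0],"rotation":[0,0,0]},
  ],
)

```text
t: 8.73
eef_pos: [0.5448, 0.073, 0.0136]
ee_rot: [-3.141, 0.0, -1.456]
force: [0.2, 0.2, 0.5]
width: 0.0481
gripper_force: 0.0
```

Request:
apply_moves(
  steps=[
    {"translation":[-0.001,0.008,0],"rotation":[0,0,0]},
    {"translation":[-0.002,0.014,0],"rotation":[0,0,0]},
    {"translation":[-0.002,0.02,0],"rotation":[0,0,0]},
    {"translation":[-0.003,0.025,0],"rotation":[0,0,0]},
    {"translation":[-0.003,0.03,0],"rotation":[0,0,0]},
    {"translation":[-0.004,0.034,0],"rotation":[0,0,0]},
    {"translation":[-0.004,0.038,0],"rotation":[0,0,0]},
    {"translation":[-0.005,0.042,0],"rotation":[0,0,0]},
    {"translation":[-0.005,0.046,0],"rotation":[0,0,0]},
    {"translation":[-0.006,0.05,0],"rotation":[0,0,0]},
  ],
)

```text
t: 9.57
eef_pos: [0.5433, 0.085, 0.0136]
ee_rot: [3.142, -0.0, -1.457]
force: [0.5, -1.9, 1.0]
width: 0.0485
gripper_force: 1.4
```

Request:
apply_moves(
  steps=[
    {"translation":[0,0.001,0],"rotation":[0,0,0]},
    {"translation":[0,0.002,0],"rotation":[0,0,0]},
    {"translation":[0,0.003,0],"rotation":[0,0,0]},
    {"translation":[0,0.004,0],"rotation":[0,0,0]},
    {"translation":[-0.001,0.005,0],"rotation":[0,0,0]},
    {"translation":[-0.001,0.006,0],"rotation":[0,0,0]},
    {"translation":[-0.001,0.007,0],"rotation":[0,0,0]},
    {"translation":[-0.001,0.008,0],"rotation":[0,0,0]},
    {"translation":[-0.001,0.009,0],"rotation":[0,0,0]},
    {"translation":[-0.001,0.01,0],"rotation":[0,0,0]},
  ],
)

```text
t: 10.4
eef_pos: [0.5432, 0.0858, 0.0136]
ee_rot: [3.141, -0.002, -1.457]
force: [5.0, -14.1, 0.0]
width: 0.0484
gripper_force: 7.6
```

Request:
apply_moves(
  steps=[
    {"translation":[0,0.001,0],"rotation":[0,0,0]},
    {"translation":[0,0.002,0],"rotation":[0,0,0]},
    {"translation":[0,0.003,0],"rotation":[0,0,0]},
    {"translation":[0,0.004,0],"rotation":[0,0,0]},
    {"translation":[0,0.004,0],"rotation":[0,0,0]},
    {"translation":[0,0.004,0],"rotation":[0,0,0]},
    {"translation":[0,0.004,0],"rotation":[0,0,0]},
    {"translation":[0,0.004,0],"rotation":[0,0,0]},
    {"translation":[0,0.004,0],"rotation":[0,0,0]},
    {"translation":[0,0.004,0],"rotation":[0,0,0]},
  ],
)

```text
t: 11.23
eef_pos: [0.5432, 0.0858, 0.0136]
ee_rot: [3.14, -0.003, -1.457]
force: [6.2, -18.7, 1.0]
width: 0.0484
gripper_force: 9.6
```

The tray is firmly against the stop: 19 N and no further movement, at the expected position. Now I'll back off, rise and check.

Request:
apply_moves(
  steps=[
    {"translation":[0.002,-0.02,0],"rotation":[0,0,0]},
    {"translation":[0.007,-0.06,0],"rotation":[0,0,0]},
    {"translation":[0.014,-0.12,0],"rotation":[0,0,0]},
    {"translation":[0.023,-0.2,0],"rotation":[0,0,0]},
    {"translation":[0.034,-0.3,0],"rotation":[0,0,0]},
    {"translation":[0.045,-0.4,0.05],"rotation":[0,0,0]},
    {"translation":[0.057,-0.5,0.15],"rotation":[0,0,0]},
    {"translation":[0.068,-0.6,0.25],"rotation":[0,0,0]},
    {"translation":[0.08,-0.7,0.38],"rotation":[0,0,0]},
    {"translation":[0.09,-0.8,0.5],"rotation":[0,0,0]},
  ],
)

```text
t: 12.07
eef_pos: [0.5655, -0.1127, 0.1401]
ee_rot: [-3.141, 0.001, -1.456]
force: [1.4, 1.1, 0.6]
width: 0.0482
gripper_force: 0.0
```

Request:
apply_moves(
  steps=[
    {"translation":[0,-0.1,0.05],"rotation":[0,0,0]},
    {"translation":[0,-0.2,0.1],"rotation":[0,0,0]},
    {"translation":[0,-0.3,0.15],"rotation":[0,0,0]},
    {"translation":[0,-0.4,0.2],"rotation":[0,0,0]},
    {"translation":[0,-0.5,0.25],"rotation":[0,0,0]},
    {"translation":[0,-0.6,0.3],"rotation":[0,0,0]},
    {"translation":[0,-0.6,0.3],"rotation":[0,0,0]},
    {"translation":[0,-0.6,0.3],"rotation":[0,0,0]},
    {"translation":[0,-0.6,0.3],"rotation":[0,0,0]},
    {"translation":[0,-0.6,0.3],"rotation":[0,0,0]},
  ],
)

```text
t: 12.9
eef_pos: [0.5653, -0.2608, 0.2129]
ee_rot: [3.141, 0.001, -1.456]
force: [-0.6, -0.0, 0.5]
width: 0.048
gripper_force: 0.0
```

Run:
```python
from h import *
a=cv2.resize(grab_frame("top")[145:245,240:400],None,fx=5,fy=5,interpolation=cv2.INTER_CUBIC)[:,:400]
b=cv2.resize(grab_frame("scene")[160:285,260:440][:,:],None,fx=4,fy=4,interpolation=cv2.INTER_CUBIC)[:500,150:550]
cv2.imwrite("pics/end.png",np.hstack([a,b]));print(get_state()['eef_pos'])
```

```text
[ 0.56549176 -0.26060191  0.21307265]
```

View pics/end.png

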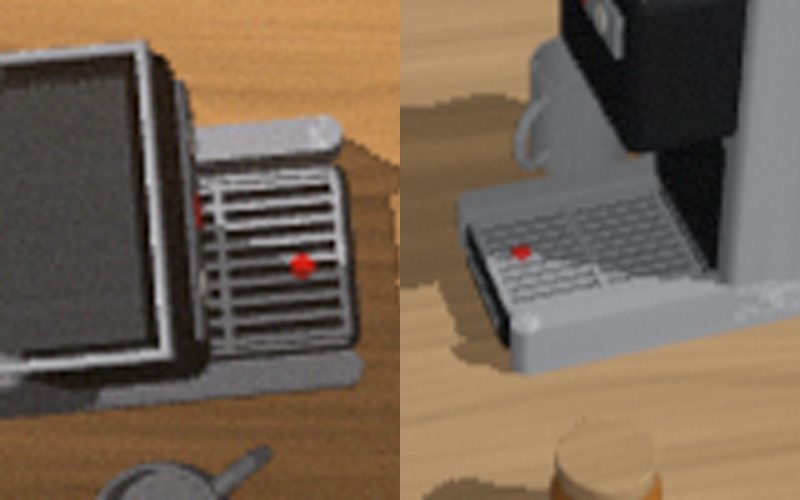

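The tray front (about x = 351 at row 258) is level with the line of the foot tips (about x = 353). The tray lies parallel in the gap, and the jug and jar have not moved.

```bash
python3 -c "
from station import *
print(job_done())"
```

```text
the job is handed in; nothing more can be done
None
```

I pushed the small drip tray through the gap until it stopped firmly against the machine, level with the tips of the feet, then backed the arm clear and handed the job in at about 13 s; no verdict came back.

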